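# Pump the bench bar clamp onto the charcoal block and keep it gripped

### The arm

A 6-joint arm with a two-finger parallel gripper is mounted at the origin on a cart in front of the work surface, level with it; the furniture and walls round the work are solid. World frame = base frame: x ahead of the robot, y to its left, z up, the work surface at z = 0. Lengths are in mm, angles in rad, forces in N, time in s.
With the tool pointing down it reaches from about 325 to 875 mm from the base axis. Payload 4.4 kg.
Tool frame: the origin (TCP) lies on the centre line of the jaws, within the pads' length; the fingertips stand ahead of it and the grasp point (between the pads) lies 6 mm ahead of it (ctrl.tcp_to_tips is the z of the fingertips in the tool frame, in mm); z points along the fingers, y is the line along which they close (so a half turn about z gives the same grasp; the last joint's range is limited). The gripper opens to 85 mm and grips with 20 to 120 N. Pads are 22 mm wide; open, the fingers measure 114 mm over their backs; the gripper's body (76 mm by 85 mm) begins 54 mm behind the grasp point. The pads swing forward as they close: fully open they stand 13 mm farther back than shut.
Start: joints at [-1.262, 0.207, 1.542, -0, 1.393, -0.15], TCP at [255.156, -515.289, 256.282] pointing down, gripper open.
Joint ranges: [-2.73, 2.73], [-0.86, 2.22], [0.23, 2.46], [-1.11, 4.25], [0.08, 2.63], [-2.82, 2.82]. Speed limits (rad/s): [2.79, 2.79, 3.14, 3.14, 3.14, 3.14].

### API

Orientations are given as a 3x3 rotation matrix whose columns are the frame's x, y, z axes.
In Python, from plant import ctrl, sensors, optics gives the robot as it stands. Calls block until the motion is done:
- ctrl.move_ptp(position, orientation): joint-space move of the TCP to a pose.
- ctrl.move_l(position, rot=None, vel=150, threshold=None): straight line of the TCP; rot=None keeps the orientation; vel is the mean speed in mm/s. With threshold (N) it stops when the force on the tool has changed by that much, and returns True; else False.
- ctrl.set_joints(angles): joint-space move.
- ctrl.gripper_to(opening, force=None): finger opening in mm; force is the grip in N (None keeps the last); returns when the fingers have stopped.
- ctrl.hold(seconds).
- ctrl.solve_ik(position, orientation): joint angles nearest the present ones, or None.
- sensors.read_state(): the state.
- optics.grab_frame(name): name is "side" or "top" or "wrist"; returns (picture, depth): 420x560x3 uint8, red, green, blue; 420x560 float32, mm along the optical axis (not along the pixel's ray), 0 where there is no reading.
- optics.camera_params(name): a dict with "mtx" (3x3 intrinsics, pixels), "k1" (the pictures are not rectified: a ray, as slopes to the right and down, at radius r is drawn at 1 + k1 r^2 times it, then the intrinsics apply), "R" (3x3) and "t" (3): a world point X has camera coordinates R X + t; the wrist camera has in their place "T_tool_cam" (4x4, takes a point from camera to tool coordinates, whose origin is the TCP and whose axes are the flange's). Camera axes: x right, y down, z forward; pixel columns grow to the right and rows downward; lengths in mm; the calibration is good to about 2 mm. A picture is of the moment at which its call begins: read the wrist's pose just before it. camera_params takes no time and is no camera call.
A pose or a line that the arm cannot do raises ctrl.MotionError and nothing moves.
- ctrl.finish_job(): hands the job in; it is judged then, once.
The state is a dict: "t": time; "q": joint angles; "qvel": joint speeds; "tau": joint torques, N m; "eef_pos": TCP position; "eef_rot": TCP orientation; "force": force on the tool from outside, world axes, zero at the start; "wrist_torque": the same for the moment, N m; "grip_width": finger opening in mm; "grasp_force": force on a finger pad.
Only numpy, scipy, OpenCV 4.12 (cv2) and the standard library are available. Lean on these libraries where they do the work, as an engineer would, in place of code of your own. Each camera call takes 0.05 s, during which the arm holds its last target. There are 200 camera calls.

### The job

Swing the cover door of the bench clamp wide open by its knob, then pump the clamp's trigger against its handle, with full squeezes and full releases, until the jaw has pressed the charcoal block firmly against the anvil. The charcoal is brittle, so squeeze gently and do not crush it; move the jaw only by the trigger, leave the things round about alone, and finish while still holding the trigger squeezed so that the jaw keeps gripping the block.

Things in the scene. Friction and masses are not known exactly. Their poses are not given: they have to be found in the camera images.
- clamp: bar clamp fixed on the bench; stands elsewhere and turned each time. Base plate 130 x 375 x 10 mm. Origin on the worktop below the grip; z up; the jaw runs along -y (robot's right), x away from the robot. Fixed black upright handle: 30 mm wide, y +6 to +22 mm, top z = 134 mm; trigger on its -y side. Cover's hinge pillar at y = +100 mm, 16 mm thick, 150 mm high. Anvil 56 mm high at the -y end
- grip (a point): point midway between the handle's outer face (y = +22 mm) and the fully squeezed trigger's, at a good height to grip from above (z = 112 mm; clamp frame x 0, y +1.5 mm); axes as the clamp's, so fingers close along y. Across handle and trigger: 57 mm released (60 mm at their tops, y +22 to -38 mm), 42 mm squeezed; lower the open fingers clear of both. Cheeks below reach up to z = 76 mm
- trigger (a joint): black paddle, 26 x 12 mm, hinged at z = 66 mm, top at 126 mm. 0 released, 0.34 rad squeezed (15 mm towards the handle). A spring of 3 to 5 N returns it. A full squeeze after a full release drives the jaw on by 8 to 12 mm (ratchet, 4 mm teeth); letting go leaves the jaw. Against the work it stops in mid stroke; press on the work is about 1.3 x (finger force - 4 N) - 5 N: 20 N gives 16 N
- trigger_pad (a point): middle of the trigger's outer face (the -y side), where a finger presses; moves with the trigger
- jaw (a joint): travel of the sliding jaw and its bar in m: 0 fully back, 0.062 farthest to -y; starts between 0.010 and 0.023; stays where it is left (friction 5 N)
- pad (a joint): spring pad on the jaw's front: 0 sprung out, grows as it is pressed in, at most 6 mm, spring 8 N per mm, so its value times 8000 N/m is the force on the block
- pad_face (a point): centre of the pad's rubber face (80 x 30 mm) that meets the block, 32 mm above the worktop; looks to -y of the clamp
- anvil_face (a point): centre of the anvil's face, towards which the block is pressed; 186 mm to -y of the clamp's origin, 30 mm above the worktop
- charcoal: black charcoal soldering block bound with wire, 64 x 117 x 30 mm, 0.09 kg, lying loose on the clamp's base plate before the anvil, its 64 mm side along the clamp's axis; origin at the centre of its underside. Brittle: more than 40 N from the pad crushes it; firm means 6 N or more
- cover (a joint): aluminium cover door over trigger and handle (top at z = 145 mm, 90 x 150 mm; front and end walls down to z = 85 mm), on an upright hinge. 0 shut; grows as it swings clockwise seen from above (free end towards the robot, then to the robot's left), stop at 2.2 rad; stays where left; starts up to 0.12 rad open. Wide open: 1.5 rad or more
- cover_knob (a point): grip height (z = 170 mm) on the cover's upright black knob, 16 mm thick and standing from z = 145 to 184 mm, 145 mm from the hinge axis; moves with the cover. It is round, so the hand need not turn with the cover
- cover_hinge (a point): on the vertical hinge axis of the cover, clamp frame y = +100 mm
- solder_tin: bystander: round tin, 57 mm wide, 28 mm high, right of the clamp; leave it alone
- borax_dish: bystander: white dish, 72 mm wide, 18 mm high, right of the clamp; leave it alone
- wax_spool: bystander: spool, 44 mm wide, 34 mm high, right of the clamp; leave it alone
Things that resemble listed ones, but are neither listed nor needed, are in the scene too. What is shaped like the charcoal but blue is not meant.

How it is judged:
By the outcome, as a careful person would: the job done as asked, in the order asked, and still so for the second after the job is handed in, while the arm keeps its last pose, push and grip.
It also fails if it takes over 58 s, if anything falls off the work surface, if the arm or the gripper's body presses on something with over 40 N, if the wrist force passes 120 N, or if a joint passes its speed limit or range.

## Working session

There is one attempt and no reset: what is moved stays moved. The work goes in short steps, each a Python script; the robot and the scene stay as the last script left them, time stands still between calls to the robot, and variables do not carry over. Pictures are saved under pics/ and viewed, at most 10 in all, crops included, and the job is handed in when it is done.

```bash
mkdir -p pics; ls; python3 - <<'E'
from plant import ctrl,sensors,optics
import cv2,numpy as np
s=sensors.read_state();print(s['t'],ctrl.tcp_to_tips)
for n in("side","top"):
    p,d=optics.grab_frame(n);cv2.imwrite(f"pics/{n}0.png",p[:,:,::-1]);np.savez(f"{n}0.npz",p=p,d=d)
    c=optics.camera_params(n);print(n,{k:np.round(v,3).tolist() for k,v in c.items()}, (d>0).mean())
E
```

```text
pics
0.0 25.0
side {'mtx': [[465.635, 0.0, 270.805], [0.0, 465.635, 217.547], [0.0, 0.0, 1.0]], 'k1': -0.024, 'R': [[1.0, -0.009, 0.022], [0.011, -0.629, -0.777], [0.021, 0.777, -0.629]], 't': [-545.619, 84.321, 1181.256]} 0.996062925170068
top {'mtx': [[458.67, 0.0, 272.196], [0.0, 458.67, 209.91], [0.0, 0.0, 1.0]], 'k1': -0.038, 'R': [[0.005, -1.0, 0.012], [-0.994, -0.007, -0.108], [0.108, -0.011, -0.994]], 't': [-2.415, 564.944, 1276.052]} 0.9957908163265307
```

View pics/top0.png

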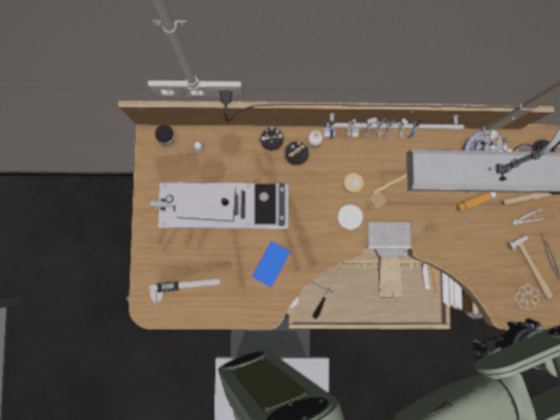

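View pics/side0.png

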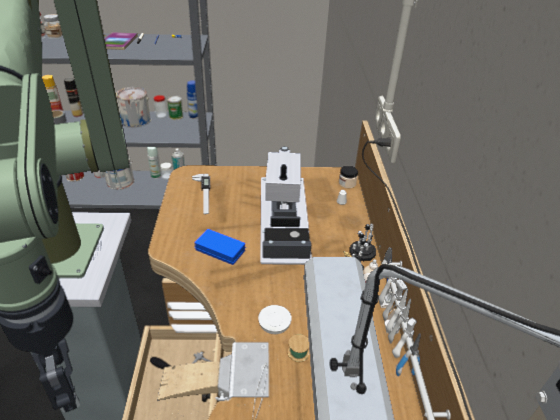

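The top view shows the clamp plate at cols 158–288, rows 183–228, with the knob at about (225,202), the charcoal at (265,204) and the anvil at (282,205). The blue decoy is at (271,264). In the side view the knob is at (284,172) and the charcoal at (287,240).

```bash
cat > h.py <<'E'
import numpy as np,cv2
from plant import ctrl,sensors,optics
def cloud(d,c,R=None,t=None):
    v,u=np.mgrid[:d.shape[0],:d.shape[1]]
    k=c['mtx'];D=np.array([c['k1'],0,0,0,0.])
    n=cv2.undistortPoints(np.stack([u,v],-1).reshape(-1,1,2).astype(float),k,D).reshape(-1,2)
    X=np.c_[n,np.ones(len(n))]*d.reshape(-1,1)
    if 'R' in c: X=(X-c['t'])@c['R']
    else:
        T=c['T_tool_cam'];X=X@T[:3,:3].T+T[:3,3];X=X@R.T+t
    return X.reshape(*d.shape,3)
E
python3 - <<'E'
from h import *
for n in('top','side'):
    f=np.load(n+'0.npz');c=optics.camera_params(n);W=cloud(f['d'],c);p=f['p'].astype(int)
    X,Y,Z=W[...,0],W[...,1],W[...,2];ok=f['d']>0
    box=(X>380)&(X<680)&(Y>-90)&(Y<360)&ok
    print(n,'table z',np.median(Z[box&(abs(Z)<8)]))
    grey=(np.ptp(p,axis=2)<30)&(p.mean(2)>90)
    m=box&(Z>5)&(Z<18)&grey
    m=cv2.morphologyEx(m.astype(np.uint8),cv2.MORPH_OPEN,np.ones((3,3)))>0
    nn,l,st,_=cv2.connectedComponentsWithStats(m.astype(np.uint8))
    big=np.isin(l,[i for i in range(1,nn) if st[i,4]>60])
    print('plate',st[1:,4],cv2.minAreaRect(W[big][:,:2].astype(np.float32)), np.median(Z[big]))
    for nm,a,b in(('cover',137,152),('top knob',172,195)):
        q=W[box&(Z>a)&(Z<b)]
        print(nm,len(q),q.mean(0).round(1) if len(q) else '',cv2.minAreaRect(q[:,:2].astype(np.float32)) if len(q)>5 else '')
    m=box&(Z>32)&(Z<48)&(p.mean(2)<70);print('char',m.sum(),W[m].mean(0).round(1),cv2.minAreaRect(W[m][:,:2].astype(np.float32)))
    m=box&(Z>50)&(Z<62);print('anvil/56',m.sum(),W[m].mean(0).round(1))
    m=box&(p.mean(2)<70)&(Z>155)
    print('knobdark',m.sum(),W[m].mean(0).round(1),W[m].std(0))
    v,u=np.nonzero(m);print(u.mean(),v.mean())
E
```

```text
top table z 1.6787122316221903
plate [ 180 1265   47    9   58   53   12   75] ((580.5584106445312, 157.24346923828125), (129.65667724609375, 345.80706787109375), 0.5486886501312256) 11.53197495746083
cover 2032 [576.1 182.8 146.5] ((577.4051513671875, 192.3983917236328), (179.55828857421875, 90.89677429199219), 86.94446563720703)
top knob 35 [572.7 124.4 183.7] ((572.983154296875, 124.48404693603516), (13.964564323425293, 14.561518669128418), 51.98662567138672)
char 666 [580.9  22.2  41.6] ((583.4844970703125, 39.88241958618164), (109.12533569335938, 87.65137481689453), 0.2943633496761322)
anvil/56 323 [580.4  10.7  57. ]
knobdark 27 [569.5 123.4 179.4] [2.88095476 3.44251021 9.64131109]
224.44444444444446 201.40740740740742
side table z 0.7356441664707399
plate [408 346 258] ((582.6012573242188, 142.49420166015625), (128.81170654296875, 376.4188232421875), 0.02371479570865631) 10.655440439958472
cover 1079 [576.4 176.1 145.6] ((576.3306274414062, 191.46487426757812), (182.11257934570312, 87.81394958496094), 86.92212677001953)
top knob 40 [573.7 124.5 180. ] ((574.1620483398438, 125.5344009399414), (13.639442443847656, 14.132287979125977), 45.908103942871094)
char 887 [582.6  26.3  40.8] ((584.5051879882812, 49.727333068847656), (169.2826385498047, 113.29937744140625), 89.98773193359375)
anvil/56 434 [582.   15.5  55.5]
knobdark 57 [574.1 122.  170.7] [3.43805099 2.52141689 9.40601393]
283.0175438596491 170.78947368421052
```

```bash
cat >> h.py <<'E'
def rot(a): # tool down, closing line at angle a from world x
    y=np.array([np.cos(a),np.sin(a),0]);z=np.array([0,0,-1.]);return np.stack([np.cross(y,z),y,z],1)
def say(m=''):
    s=sensors.read_state();print(m,'t%.2f'%s['t'],s['eef_pos'].round(1) if hasattr(s['eef_pos'],'round') else np.round(s['eef_pos'],1),'F',np.round(s['force'],1),'w%.1f g%.1f'%(s['grip_width'],s['grasp_force']),flush=True);return s
E
python3 - <<'E'
from h import *
for a in(135,-45,90,-90):
    for P in([573,125,330],[573,125,176],[444,316,176],[444,316,330],[581,170,118]):
        q=ctrl.solve_ik(P,rot(np.radians(a)));print(a,P,None if q is None else np.round(q,2))
print(np.round(optics.camera_params('wrist')['T_tool_cam'],2).tolist())
E
```

```text
135 [573, 125, 330] [ 0.07  0.18  1.42 -0.    1.54 -2.29]
135 [573, 125, 176] [ 0.07  0.31  1.59 -0.    1.24 -2.29]
135 [444, 316, 176] [ 0.46  0.22  1.7  -0.    1.22 -1.9 ]
135 [444, 316, 330] [ 0.46  0.09  1.52 -0.    1.53 -1.9 ]
135 [581, 170, 118] [ 0.14  0.41  1.58 -0.    1.15 -2.21]
-45 [573, 125, 330] [ 0.07  0.18  1.42 -0.    1.54  0.85]
-45 [573, 125, 176] [ 0.07  0.31  1.59 -0.    1.24  0.85]
-45 [444, 316, 176] [ 0.46  0.22  1.7  -0.    1.22  1.25]
-45 [444, 316, 330] [ 0.46  0.09  1.52 -0.    1.53  1.25]
-45 [581, 170, 118] [ 0.14  0.41  1.58 -0.    1.15  0.93]
90 [573, 125, 330] [ 0.07  0.18  1.42 -0.    1.54 -1.5 ]
90 [573, 125, 176] [ 0.07  0.31  1.59 -0.    1.24 -1.5 ]
90 [444, 316, 176] [ 0.46  0.22  1.7  -0.    1.22 -1.11]
90 [444, 316, 330] [ 0.46  0.09  1.52 -0.    1.53 -1.11]
90 [581, 170, 118] [ 0.14  0.41  1.58 -0.    1.15 -1.43]
-90 [573, 125, 330] [ 0.07  0.18  1.42 -0.    1.54  1.64]
-90 [573, 125, 176] [ 0.07  0.31  1.59 -0.    1.24  1.64]
-90 [444, 316, 176] [ 0.46  0.22  1.7  -0.    1.22  2.03]
-90 [444, 316, 330] [ 0.46  0.09  1.52 -0.    1.53  2.03]
-90 [581, 170, 118] [ 0.14  0.41  1.58 -0.    1.15  1.71]
[[-0.0, -0.96, -0.27, 70.41], [1.0, 0.0, -0.0, -0.59], [0.0, -0.27, 0.96, -117.96], [0.0, 0.0, 0.0, 1.0]]
```

```bash
python3 - <<'E'
from h import *
R=rot(np.radians(-45))
ctrl.gripper_to(50,40)
ctrl.move_ptp([573.5,124.5,300],R)
s=say()
p,d=optics.grab_frame('wrist');cv2.imwrite('pics/w1.png',p[:,:,::-1])
W=cloud(d,optics.camera_params('wrist'),np.array(s['eef_rot']),np.array(s['eef_pos']))
np.savez('w1.npz',p=p,d=d,W=W)
X,Y,Z=np.moveaxis(W,-1,0);m=(d>0)&(Z>170)&(Z<190)&(abs(X-573)<30)&(abs(Y-124)<30)
print('knob',m.sum(),W[m].mean(0),W[m].min(0),W[m].max(0))
E
```

```text
t3.08 [573.7 123.5 299.9] F [ 0.1  0.7 -0.2] w49.7 g0.0
knob 417 [577.697024   129.09231201 182.0446789 ] [569.12693805 120.09772807 170.08322485] [584.34521667 135.82138331 185.91372003]
```

View pics/w1.png

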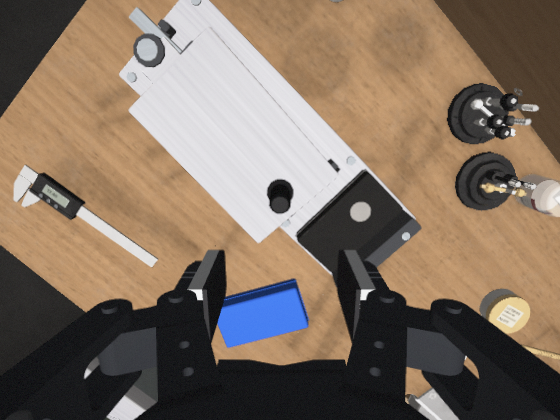

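The wrist view shows the knob at (280,195), centred between the fingers (cols 215 and 345). I'll grasp it and swing.

```bash
python3 - <<'E'
from h import *
R=rot(np.radians(-45))
ctrl.move_l([575.5,126.5,230],R,vel=200)
print(ctrl.move_l([575.5,126.5,176],vel=120,threshold=15))
ctrl.gripper_to(0,40);s=say('grip')
f0=np.array(s['force'])
H=np.array([582,270.]);k=np.array(s['eef_pos'])[:2];v=H-k;r=145;th0=np.arctan2(v[0],v[1]);print(th0,np.hypot(*v))
# put hinge guess at the given radius from the gripped knob
H=k+145*v/np.hypot(*v)
for th in np.linspace(th0,1.85,9)[1:]:
    ctrl.move_l([H[0]-r*np.sin(th),H[1]-r*np.cos(th),176],vel=130)
    s=say('%.2f'%th)
    if np.linalg.norm(np.array(s['force'])-f0)>45 or s['grip_width']<10: print('STOP');break
E
```

```text
False
grip t4.63 [576.3 126.9 177.3] F [-0.5  1.3  4.4] w15.0 g39.4
0.03980037872154186 143.25805114881473
0.27 t5.03 [544.2 130.8 177.3] F [-0.7 -2.5  5.3] w14.5 g41.7
0.49 t5.43 [513.5 142.4 177.2] F [-1.3 -5.7  7.5] w14.9 g42.5
0.72 t5.83 [485.8 160.8 177.1] F [-2.9 -6.1  9. ] w14.5 g42.3
0.94 t6.23 [464.  185.9 177. ] F [-3.8 -5.2  8.5] w14.5 g43.8
1.17 t6.63 [448.1 215.3 177. ] F [-2.  -2.3  7.9] w15.0 g41.6
1.40 t7.03 [439.4 247.  176.9] F [-0.8 -1.   6.3] w14.6 g42.2
1.62 t7.43 [437.9 279.4 176.8] F [ 1.  -1.7  6.4] w15.2 g40.5
1.85 t7.83 [443.5 311.2 176.8] F [ 0.5 -2.1  6.4] w14.9 g42.3
```

```bash
python3 - <<'E'
from h import *
ctrl.gripper_to(40);s=sensors.read_state();p0=np.array(s['eef_pos'])
ctrl.move_l(p0+[0,0,70],vel=200)
ctrl.gripper_to(85)
R=rot(np.radians(-90))
ctrl.move_ptp([580,168,280],R)
ctrl.hold(.2)
s=say()
p,d=optics.grab_frame('wrist');cv2.imwrite('pics/w2.png',p[:,:,::-1])
W=cloud(d,optics.camera_params('wrist'),np.array(s['eef_rot']),np.array(s['eef_pos']));np.savez('w2.npz',p=p,d=d,W=W)
p,d=optics.grab_frame('top');T=cloud(d,optics.camera_params('top'));np.savez('t2.npz',p=p,d=d,W=T)
for nm,f in(('wrist','w2'),):
    f=np.load(f+'.npz');W=f['W'];X,Y,Z=np.moveaxis(W,-1,0)
    b=(f['d']>0)&(abs(X-582)<70)&(Y>-60)&(Y<290)
    for a,c in((146,156),(128,142),(117,133),(50,60),(35,46)):
        m=(b&(Z>a)&(Z<c)).astype(np.uint8);n,l,st,_=cv2.connectedComponentsWithStats(m)
        for i in range(1,n):
            if st[i,4]>80:
                q=W[l==i];print(nm,a,c,st[i],np.percentile(q,[3,97],0).round(1).tolist(),np.round(cv2.minAreaRect(q[:,:2].astype(np.float32))[2],1))
E
```

```text
t10.24 [578.9 169.5 279.7] F [-0.3 -0.2 -0.1] w85.0 g0.0
wrist 146 156 [129 182  35  33 698] [[574.0, 262.2, 146.2], [593.9, 282.4, 151.4]] 31.2
wrist 128 142 [252 172  20  37 679] [[571.9, 178.9, 129.8], [598.5, 193.9, 135.2]] 89.2
wrist 128 142 [146 177  25  25 184] [[579.1, 260.7, 128.4], [595.4, 274.0, 141.6]] 31.7
wrist 117 133 [252 170  21  39 302] [[571.9, 178.3, 118.6], [599.5, 194.1, 132.9]] 89.9
wrist 117 133 [306 173  16  31 441] [[573.5, 137.9, 118.0], [596.5, 149.4, 125.1]] 1.5
wrist 117 133 [149 176  25  25 166] [[577.3, 260.8, 119.8], [595.4, 274.3, 132.5]] 30.1
wrist 50 60 [ 451  115   35  114 2065] [[530.1, -29.7, 51.0], [641.0, -13.0, 58.2]] 0.5
wrist 50 60 [336 144  15  58 676] [[557.8, 102.2, 52.1], [611.8, 113.3, 57.7]] 89.8
wrist 50 60 [172 150  19  48 109] [[562.9, 264.3, 51.1], [607.8, 276.5, 59.8]] 16.3
wrist 50 60 [238 154  50   2  81] [[603.4, 166.4, 50.1], [603.8, 212.0, 58.7]] 0.5
wrist 35 46 [ 385  114   69  107 6177] [[534.1, -3.7, 38.1], [640.9, 54.6, 41.8]] 0.1
wrist 35 46 [445 115  22 111 583] [[530.1, -14.4, 35.4], [640.4, -12.4, 45.7]] 89.6
wrist 35 46 [350 133  11  74 220] [[549.6, 92.4, 35.2], [622.8, 97.0, 45.8]] 87.5
wrist 35 46 [334 143  11  55  99] [[558.8, 108.7, 35.9], [613.8, 113.6, 45.9]] 82.8
```

View pics/w2.png

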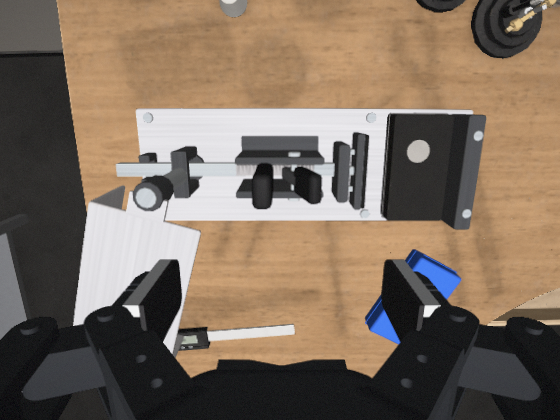

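The view shows the cover swung away at lower left (its near corner at (200,230)). The handle is at (262,187), the trigger at (308,187), the jaw pad at about (360,175), the charcoal at (418,165) and the anvil at (465,170). I'll check the clearance of the cover corner.

```bash
python3 - <<'E'
from h import *
for n in('w2','t2'):
    f=np.load(n+'.npz');W=f['W'];X,Y,Z=np.moveaxis(W,-1,0)
    m=(f['d']>0)&(X>400)&(X<640)&(Y>190)&(Y<400)&(Z>85)&(Z<149);q=W[m];p=f['p'].astype(int)[m]
    q=q[p.mean(1)>140]
    print(n,len(q));
    for i in np.argsort(q[:,1])[[0,5,20,60]]:print(q[i].round(1))
    m=(q[:,0]>540);print('x>540 min y',q[m].min(0) if m.any() else '')
f=np.load('w2.npz');W=f['W'];Z=W[...,2]
for u in range(330,400,4): print(u,W[187,u].round(0),end=' ')
E
```

```text
w2 9036
[554.3 234.8 143.5]
[551.2 235.3 142.2]
[555.8 236.4 143.1]
[545.5 238.2 145. ]
x>540 min y [540.00529726 234.78292329  86.54758028]
t2 745
[547.9 233.3 147.3]
[542.6 235.7 147.5]
[527.2 240.9 145.5]
[506.2 247.7 147.7]
x>540 min y [540.02848693 233.32394177 139.41727025]
330 [560. 114.   9.] 334 [566. 113.  33.] 338 [571. 113.  56.] 342 [571. 108.  55.] 346 [571. 105.  57.] 350 [566.  96.  34.] 354 [568.  93.  41.] 358 [569.  90.  48.] 362 [569.  86.  46.] 366 [561.  72.  10.] 370 [561.  68.  11.] 374 [561.  63.  11.] 378 [561.  59.  13.] 382 [562.  55.  15.] 386 [565.  55.  30.] 390 [567.  54.  39.] 394 [568.  50.  41.] 398 [568.  45.  40.]
```

The cover corner at (554,234) clears the fingers. Next I'll descend and do a first squeeze.

```bash
python3 - <<'E'
from h import *
ctrl.gripper_to(74,20)
ctrl.move_l([583.5,165,190],vel=200)
hit=ctrl.move_l([583.5,165,118],vel=90,threshold=8);say('down %s'%hit)
if not hit:
    ctrl.move_l([583.5,173,118],vel=60,threshold=8);say('shift')
    for o in(60,52,46,40):
        ctrl.gripper_to(o,20);say(o)
    ctrl.hold(.3);s=say('squeezed')
E
```

```text
down False t12.17 [584.1 165.1 118.7] F [ 0.  -0.1  0.6] w74.1 g0.0
shift t12.45 [584.2 173.2 118.9] F [-0.4 -1.8  1.2] w74.0 g0.8
60 t12.74 [584.3 171.5 119.1] F [-0.3 -6.3  4.6] w60.0 g2.9
52 t12.99 [584.5 171.  119.4] F [-1.1 -6.1  5.4] w51.9 g3.5
46 t13.22 [584.7 171.  119.6] F [-0.1 -6.3  5.9] w45.8 g3.5
40 t13.46 [584.7 173.2 120.1] F [-1.3 -0.9  7.2] w39.9 g13.1
squeezed t13.76 [584.7 173.2 120.1] F [-1.2 -0.5  8.1] w40.4 g13.0
```

```bash
cat >> h.py <<'E'
def pad(tag):
    s=sensors.read_state();p,d=optics.grab_frame('wrist')
    W=cloud(d,optics.camera_params('wrist'),np.array(s['eef_rot']),np.array(s['eef_pos']))
    cv2.imwrite(f'pics/{tag}.png',p[:,:,::-1]);X,Y,Z=np.moveaxis(W,-1,0)
    m=(d>0)&(abs(X-584)<60)&(Y>-30)&(Y<125)&(Z>28)&(Z<65)
    h,e=np.histogram(Y[m],np.arange(-20,126,3));print(tag,[(int(a),int(b)) for a,b in zip(e,h)])
def release():
    ctrl.gripper_to(60);s=np.array(sensors.read_state()['eef_pos'])
    ctrl.move_l([583.5,168,118],vel=60);ctrl.gripper_to(78);ctrl.hold(.25);say('released')
def squeeze():
    ctrl.gripper_to(66,20);ctrl.move_l([583.5,173,118],vel=60)
    for o in(54,48,44,41,38,35): ctrl.gripper_to(o,20);s=say(o)
    ctrl.hold(.3);return say('squeezed')
E
python3 - <<'E'
from h import *
pad('a1');release();pad('a2');squeeze();pad('a3')
E
```

```text
a1 [(-20, 0), (-17, 46), (-14, 202), (-11, 0), (-8, 60), (-5, 231), (-2, 341), (1, 418), (4, 514), (7, 644), (10, 753), (13, 808), (16, 777), (19, 794), (22, 798), (25, 804), (28, 799), (31, 829), (34, 813), (37, 839), (40, 841), (43, 820), (46, 830), (49, 852), (52, 1607), (55, 1065), (58, 0), (61, 0), (64, 0), (67, 0), (70, 0), (73, 304), (76, 547), (79, 581), (82, 695), (85, 1317), (88, 0), (91, 0), (94, 328), (97, 550), (100, 560), (103, 1297), (106, 765), (109, 97), (112, 102), (115, 100), (118, 55), (121, 33)]
released t14.96 [583.5 168.1 118. ] F [ 0.5 -0.5 -0.3] w77.8 g0.0
a2 [(-20, 0), (-17, 132), (-14, 418), (-11, 0), (-8, 80), (-5, 320), (-2, 435), (1, 531), (4, 654), (7, 754), (10, 827), (13, 818), (16, 799), (19, 797), (22, 842), (25, 815), (28, 847), (31, 838), (34, 845), (37, 863), (40, 842), (43, 850), (46, 849), (49, 866), (52, 1825), (55, 851), (58, 0), (61, 0), (64, 0), (67, 0), (70, 0), (73, 283), (76, 587), (79, 567), (82, 690), (85, 1233), (88, 0), (91, 0), (94, 291), (97, 500), (100, 477), (103, 922), (106, 775), (109, 103), (112, 107), (115, 105), (118, 79), (
[... 267 characters left out ...]
 173.6 120. ] F [-0.9  1.3  7.2] w39.5 g21.3
35 t16.93 [584.6 173.7 120. ] F [-1.9  0.3  7.4] w39.4 g21.2
squeezed t17.23 [584.6 173.7 120. ] F [-1.4  0.3  6.8] w39.7 g21.2
a3 [(-20, 0), (-17, 36), (-14, 182), (-11, 0), (-8, 54), (-5, 221), (-2, 300), (1, 416), (4, 501), (7, 600), (10, 737), (13, 790), (16, 798), (19, 788), (22, 812), (25, 788), (28, 810), (31, 843), (34, 808), (37, 834), (40, 828), (43, 809), (46, 837), (49, 851), (52, 1590), (55, 1109), (58, 0), (61, 0), (64, 238), (67, 556), (70, 556), (73, 697), (76, 1410), (79, 0), (82, 0), (85, 243), (88, 519), (91, 561), (94, 1265), (97, 1010), (100, 99), (103, 104), (106, 100), (109, 101), (112, 96), (115, 101), (118, 54), (121, 33)]
```

View pics/a3.png

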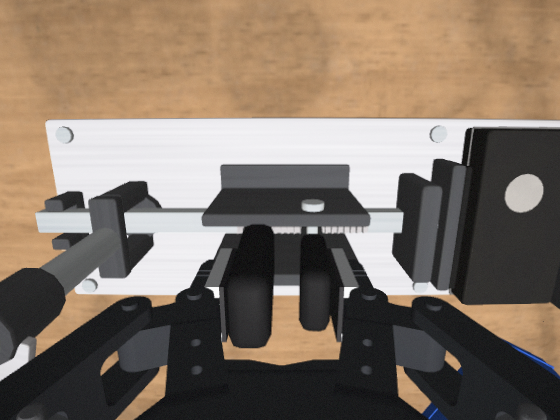

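The picture shows the fingers squeezing handle and trigger (cols 225–345). The jaw pad (col 450) is about 8 mm from the charcoal (col 470), and each stroke gains about 9–10 mm. I'll keep pumping.

```bash
python3 - <<'E'
from h import *
release();squeeze();pad('b1')
release();squeeze();pad('b2')
E
```

```text
released t18.43 [583.5 168.1 118. ] F [-0.3 -1.1 -0.1] w78.0 g0.0
54 t19.24 [584.1 171.4 118.9] F [-2.4 -6.4  4.6] w54.2 g3.3
48 t19.48 [584.4 171.2 119.1] F [-0.7 -7.7  5.2] w47.7 g3.5
44 t19.70 [584.5 171.5 119.3] F [-1.2 -6.1  5.4] w44.1 g3.7
41 t19.92 [584.5 172.8 119.7] F [-1.1 -2.9  7.5] w41.6 g11.0
38 t20.13 [584.5 173.6 119.9] F [-2.1  1.3  7.5] w39.5 g21.2
35 t20.35 [584.5 173.6 119.9] F [-1.3  0.2  8.4] w39.5 g21.2
squeezed t20.65 [584.5 173.6 119.9] F [-0.9 -0.2  7.9] w39.4 g21.2
b1 [(-20, 0), (-17, 40), (-14, 169), (-11, 0), (-8, 57), (-5, 226), (-2, 304), (1, 399), (4, 510), (7, 617), (10, 737), (13, 804), (16, 796), (19, 770), (22, 826), (25, 792), (28, 808), (31, 812), (34, 826), (37, 827), (40, 840), (43, 816), (46, 824), (49, 865), (52, 889), (55, 355), (58, 611), (61, 441), (64, 646), (67, 1568), (70, 2), (73, 0), (76, 126), (79, 480), (82, 558), (85, 621), (88, 1952), (91, 96), (94, 96), (97, 100), (100, 97), (103, 95), (106, 102), (109, 90), (112, 83), (115, 102), (118, 61), (121, 32)]
released t21.86 [583.5 168.1 118.1] F [-0.1 -1.   0.5] w78.1 g0.0
54 t22.67 [58
[... 239 characters left out ...]
584.5 173.6 120. ] F [-1.9  0.2  8. ] w39.4 g20.9
35 t23.77 [584.5 173.6 120. ] F [-1.   0.6  7.8] w39.4 g20.8
squeezed t24.07 [584.5 173.6 119.9] F [-1.3 -0.5  7.5] w39.5 g20.8
b2 [(-20, 0), (-17, 14), (-14, 27), (-11, 63), (-8, 151), (-5, 237), (-2, 306), (1, 410), (4, 519), (7, 595), (10, 740), (13, 776), (16, 809), (19, 783), (22, 820), (25, 807), (28, 793), (31, 815), (34, 825), (37, 840), (40, 808), (43, 800), (46, 548), (49, 716), (52, 467), (55, 616), (58, 923), (61, 872), (64, 0), (67, 5), (70, 379), (73, 529), (76, 600), (79, 2251), (82, 125), (85, 90), (88, 97), (91, 95), (94, 99), (97, 96), (100, 96), (103, 80), (106, 104), (109, 112), (112, 79), (115, 100), (118, 63), (121, 33)]
```

```bash
python3 - <<'E'
from h import *
release();squeeze();pad('c1')
E
```

```text
released t25.28 [583.5 168.1 118.1] F [ 0.6 -0.3 -0.1] w77.9 g0.0
54 t26.09 [584.2 170.8 119. ] F [-1.5 -7.9  6.5] w54.0 g4.1
48 t26.32 [584.3 169.6 119.5] F [ -2.3 -12.3   7.5] w48.4 g6.0
44 t26.55 [584.4 171.2 120.1] F [-3.2 -6.8  9.6] w44.5 g17.8
41 t26.77 [584.4 171.2 120.1] F [-2.8 -6.8 10.6] w44.2 g18.9
38 t26.98 [584.4 171.3 120.1] F [-3.3 -6.3  9.9] w44.2 g18.9
35 t27.20 [584.4 171.2 120.1] F [-2.2 -6.9  9.5] w44.3 g18.9
squeezed t27.50 [584.4 171.3 120.1] F [-2.7 -6.7  8.6] w44.3 g18.9
c1 [(-20, 0), (-17, 28), (-14, 139), (-11, 150), (-8, 232), (-5, 329), (-2, 405), (1, 511), (4, 627), (7, 726), (10, 759), (13, 805), (16, 788), (19, 795), (22, 818), (25, 793), (28, 833), (31, 810), (34, 822), (37, 823), (40, 847), (43, 677), (46, 681), (49, 639), (52, 434), (55, 627), (58, 1099), (61, 104), (64, 16), (67, 411), (70, 536), (73, 611), (76, 2245), (79, 98), (82, 99), (85, 99), (88, 99), (91, 101), (94, 96), (97, 99), (100, 72), (103, 113), (106, 106), (109, 92), (112, 93), (115, 109), (118, 71), (121, 28)]
```

View pics/c1.png

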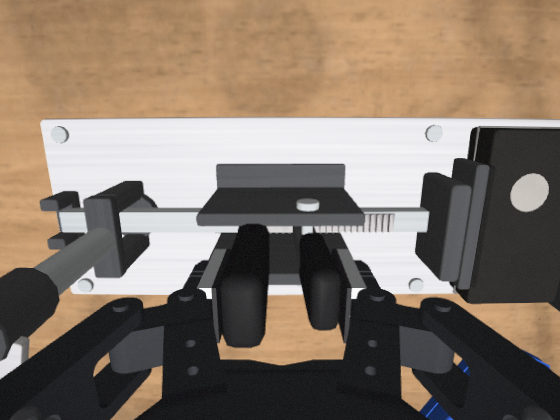

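The picture shows the pad against the charcoal and the trigger stopped mid-stroke: the grip width is 44.3 mm against 39.5 mm at full squeeze, with about 19 N on the fingers. By the given relation that's roughly 15–20 N on the block. I'll hand in while holding.

```bash
python3 - <<'E'
from h import *
ctrl.hold(.3);say();print(ctrl.finish_job())
E
```

```text
t27.85 [584.4 171.2 120.1] F [-3.1 -6.5 10.1] w44.4 g18.9
the job is handed in; nothing more can be done
None
```

I handed the job in at about 28 s: the cover is swung to about 1.85 rad, and the trigger is still held at about 19 N with the jaw stopped mid-stroke against the charcoal, an estimated 15–20 N on the block (firm is 6 N, crushing 40 N).

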